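Take the depth of a blind bore with a collar gauge

ROBOT

A 7-joint arm with a two-finger parallel gripper is mounted at the origin on the work surface. World frame = base frame: x ahead of the robot, y to its left, z up, the work surface at z = 0. Lengths are in m, angles in rad, forces in N, time in s.
With the tool pointing down it reaches from about 0.4 to 0.85 m from the base axis. Payload 10.4 kg.
Tool frame: the origin (TCP) lies midway between the tips of the shut fingers; the grasp point (between the pads) lies 19 mm behind it (r.tcp_to_grasp is the z of the grasp point in the tool frame, in m); z points along the fingers, x is the direction in which the jaws open and shut, and the axes are right-handed (so a half turn about z gives the same grasp; the last joint's range is limited). The gripper opens to 87 mm and grips with 3 to 60 N. Pads are 19 mm wide; open, the fingers measure 117 mm over their backs; the gripper's body (75 mm by 190 mm) begins 51 mm behind the grasp point.
Start: joints at [-1.211, 0.332, -0.065, 1.46, 0.022, 1.35, -0.088], TCP at [0.233, 0.58, 0.223] pointing down, gripper open.
Joint ranges: [-2.6, 2.6], [-0.5, 2.12], [-1.47, 1.34], [0.16, 2.42], [-1.27, 4.41], [0.06, 2.06], [-2.6, 2.6]. Speed limits (rad/s): [2.22, 2.22, 2.79, 2.79, 3.14, 3.14, 3.14].

INTERFACE

Orientations are given as a unit quaternion [x, y, z, w].
In Python, from bench import r, camera, close_job gives the robot as it stands. The module is installed in compiled form; this text tells all that it offers.
- The arm moves only by the shell command python3 -m crank 'ROWS' [FORCE]. ROWS is JSON, a list of rows, each an object of numbers: "x", "y", "z": the shift along the tool's x, y, z scaled (see below); "ax", "ay", "az": the turn, a rotation vector about the tool's x, y, z scaled (see below); "claw": the closure, from -1 (fully open) to 1 (shut), so that 0 is half open. A call has exactly 5 rows; each row is the pose to reach, as a shift and turn from the pose commanded when the call began, along the tool's axes at that moment; what a row does not reach only later rows make up. The controller multiplies each number of a shift by 1 m and each number of a turn by 2 rad. A row lasts 1/12 s, in which the tool goes at most 41.7 mm and 7.16 degrees, less where a joint would pass 70% of its speed; a pose out of reach is approached as far as the arm can. A call with a number of a shift or a turn outside -1 to 1 is refused whole. A call with a gripper value outside its range is refused whole. The fingers move at their own pace and stop on an object; FORCE is the grip in N (left out, the last holds). Time passes only in rows, so rows that repeat a pose let the fingers close, or fill a call up. It gives the time, the measured TCP pose, the force and the opening at its end, in the units of the state.
- r.read_state(): the state, without advancing time (a new reading comes with each control period).
- camera(name): name is "side" or "top" or "wrist"; returns a dict with "color" (400x640x3 uint8, blue, green, red), "fx", "fy", "cx", "cy" (pixels), "D" ([k1, k2, p1, p2, k3] as OpenCV has them; the pictures are not rectified), "eye" and "orientation" of the camera in the world. Camera axes: x right, y down, z forward; pixel columns grow to the right and rows downward; lengths in m; the calibration is good to about 2 mm. A picture is of the moment at which its call begins. There is no depth.
- close_job(): hands the job in, once; it reports no verdict.
The state is a dict: "time": time; "joint_positions": joint angles; "joint_vel": joint speeds; "joint_torque": joint torques, N m; "ee_pos": TCP position; "eef_rot": TCP orientation; "ft_force": force on the tool from outside, world axes, zero at the start; "torque": the same for the moment, N m; "width": finger opening in m.
Only numpy, scipy, OpenCV 4.12 (cv2) and the standard library are available. Lean on these libraries where they do the work, as an engineer would, in place of code of your own. Each camera call takes 0.05 s, during which the arm holds its last target. There are 200 camera calls.

TASK

Take the depth gauge out of its blue stand and lower it into the bore of the aluminium block, pressing firmly but gently until the rod bottoms out and holding it there a moment, so that the top of the block pushes the red collar up to mark the depth. Then stand the gauge back in its blue stand and let go, without ever touching the red collar with the fingers, so the mark is kept. Do not ram the gauge against the block or the bore floor, and leave the brass block, the file and the grinder where they are.

Things in the scene. Friction and masses are not known exactly. Their poses are not given: they have to be found in the camera images.
- gauge: Depth gauge: upright steel rod 12 mm in diameter with a slightly chamfered foot, and a black non-slip rubber cylindrical handle 18 mm in diameter on top; 160 mm long in all, about 125 to 190 g with its collar. The handle takes up the top 38 mm (122 to 160 mm above the foot). Origin: centre of the foot (lower tip); z runs up the rod. It starts upright in the stand.
- collar: Red marker collar on the gauge rod, 30 mm in diameter, 12 mm high; origin at the centre of its underside. It slides along the rod with a friction of about 3 N and stays where it is pushed; it starts with its underside 30 to 34 mm above the foot and can travel up to 95 mm above the foot. The block's top face pushes it up as the rod goes in.
- bore_block: Aluminium block bolted to the bench, 80 x 70 mm and 95 mm high, with one upright blind bore in the centre of its top face. Origin: centre of the underside.
- bore_mouth (a point): Centre of the bore's mouth, level with the block's top face (95 mm above the bench); z up. The bore is 13.5 mm in diameter with a chamfer of 2 mm, and 40 to 80 mm deep (it differs from block to block). The rigid flat floor of the bore has no reading of its own: its depth is found only by feeling the rod bottom out.
- brass_block: Brass block of the same size as the aluminium one, with a similar bore 30 mm deep, loose and heavy (4.5 kg): not to be measured. Origin: centre of the underside.
- stand: Blue plastic gauge stand fixed to the bench, 70 x 70 mm and 40 mm high, with one upright socket 13.5 mm in diameter (chamfer 3 mm), 25 mm deep, in the centre of its top. Origin: centre of the underside.
- stand_seat (a point): Centre of the floor of the stand's socket, 15 mm above the bench, 25 mm below the stand's top; z up. The gauge's foot rests here.
- file: Flat hand file lying down, about 270 mm long and 26 mm high, blue handle; origin on the bench beneath its middle, x along the file towards its tip.
- grinder: Angle grinder lying down, blue body, about 270 mm long, 62 mm wide and 63 mm high, 1.8 kg; origin on the bench beneath its middle, x along its length.
Things that resemble listed ones, but are neither listed nor needed, are in the scene too. There is more than one size of the stand; the one meant has the size given above. There is more than one size of the gauge; the job needs the larger.

How it is judged:
On the way, in this order (a step that is already met when the one before it is completed fails the run):
1. the gauge is drawn clear of its stand (z of gauge in the frame of stand_seat above 0.04 m), for 0.1 s.
2. the gauge is in the aluminium block's bore, its foot pressed on the bore floor with more than 3 N, and the collar lies on the block's top face (z of bore_floor_c0 in the frame of gauge above -0.006 m and horizontal distance between gauge and bore_floor_c0 below 0.004 m and contact force between gauge and bore_floor_c0 above 3 N and z of collar in the frame of bore_mouth below 0.002 m), for 0.2 s.
At the end, for the whole second after the job is handed in: The gauge stands in the blue stand, let go and at rest: foot within 4 mm sideways of, and no more than 4 mm above, the centre of the socket floor, leaning less than 0.15 rad, with the collar's underside still more than 38 mm above the foot (horizontal distance between gauge and stand_seat below 0.004 m and z of gauge in the frame of stand_seat below 0.004 m and angle between gauge's own z axis and vertical below 0.15 rad and linear speed of gauge below 0.02 m/s and distance between gauge and collar above 0.038 m); the robot touches nothing.
It fails at once if the gauge presses on the bore floor with more than 25 N (contact force between gauge and bore_floor_c0 above 25 N).
It fails at once if the gauge presses on the aluminium block with more than 25 N (contact force between gauge and bore_block above 25 N).
It fails at once if the fingers touch the red collar (more than 0.5 N) (contact force between the fingers and collar above 0.5 N).
It fails at once if the brass block, the file or the grinder is moved by more than 10 mm (distance of any of brass_block, file, grinder from where it was at the start of the episode above 0.01 m).
It also fails if it takes over 64 s, if anything falls off the work surface, if the arm or the gripper's body presses on something with over 40 N, if the wrist force passes 120 N, or if a joint passes its speed limit or range.

## Working session

There is one attempt and no reset: what is moved stays moved. The work goes in short steps, Python scripts to look and compute and a shell command to move; the robot and the scene stay as the last step left them, time stands still between calls to the robot, and variables do not carry over. Pictures are saved under pics/ and viewed, about 8 in all and at most 12, crops included, and the job is handed in when it is done.

```bash
mkdir -p pics; cat > h.py <<'E'
import numpy as np,cv2
from scipy.spatial.transform import Rotation as R
from bench import r,camera,close_job
def snap(n,f):
    c=camera(n); cv2.imwrite('pics/'+f,c['color']); 
    import pickle; pickle.dump(c,open('pics/'+f+'.pkl','wb')); return c
def load(f):
    import pickle; return pickle.load(open('pics/'+f+'.pkl','rb'))
def KD(c): return np.array([[c['fx'],0,c['cx']],[0,c['fy'],c['cy']],[0,0,1.]]),np.array(c['D'],float)
def rot(c):
    o=np.array(c['orientation'],float); return R.from_quat(o) if o.size==4 else R.from_matrix(o)
def onz(c,px,z):
    K,D=KD(c); u=cv2.undistortPoints(np.array([[px]],float),K,D)[0,0]
    d=rot(c).apply([u[0],u[1],1]); e=np.array(c['eye']); return e+d*(z-e[2])/d[2]
def proj(c,p):
    K,D=KD(c); q=rot(c).inv().apply(np.array(p)-c['eye']); return cv2.projectPoints(q.reshape(1,1,3),np.zeros(3),np.zeros(3),K,D)[0].ravel()
def toTool(w):
    return R.from_quat(r.read_state()['eef_rot']).inv().apply(w)
E
python3 - <<'E'
from h import *
a=snap('top','t0.png');b=snap('side','s0.png')
for c in(a,b):print(c['fx'],c['cx'],c['cy'],c['D'],c['eye'],c['orientation'])
print(r.read_state(),r.tcp_to_grasp)
cv2.imwrite('pics/m0.png',cv2.resize(np.vstack([a['color'],b['color']]),None,fx=.75,fy=.75))
E
```

```text
390.3685131220951 326.04695892535244 205.55930508170087 [0.03328338 0.         0.         0.         0.        ] [0.53023191 0.00665792 0.79072978] [ 0.71479063 -0.69668167  0.05289859 -0.03017841]
488.3797075818601 318.8443498909384 199.78237679264132 [0.04987518 0.         0.         0.         0.        ] [ 0.15651761 -0.63625689  0.66023989] [ 0.84445133 -0.28144092  0.1434873  -0.4325556 ]
{'time': 0.1, 'joint_positions': array([-1.21058175,  0.33280258, -0.06471123,  1.4608576 ,  0.02159304,
        1.34989402, -0.08848321]), 'joint_vel': array([ 0.00240247, -0.00157319,  0.00122101, -0.00127274, -0.00081364,
        0.00069512, -0.00041376]), 'joint_torque': array([ 2.28659475e-03, -6.24542284e+01,  2.52284965e-02, -3.90718102e+01,
       -6.13775477e-02,  3.65936011e-02,  8.74356289e-06]), 'ee_pos': array([0.23332353, 0.57944191, 0.2218372 ]), 'eef_rot': array([ 8.28700913e-01,  5.59691339e-01, -5.11296558e-04,  3.73515824e-04]), 'ft_force': array([-1.01669278, -0.73283578, -0.23247842]), 'torque': array([ 0.00447874, -0.04260202, -0.00088575]), 'width': 0.08708430745846381} -0.0187
```

View pics/m0.png

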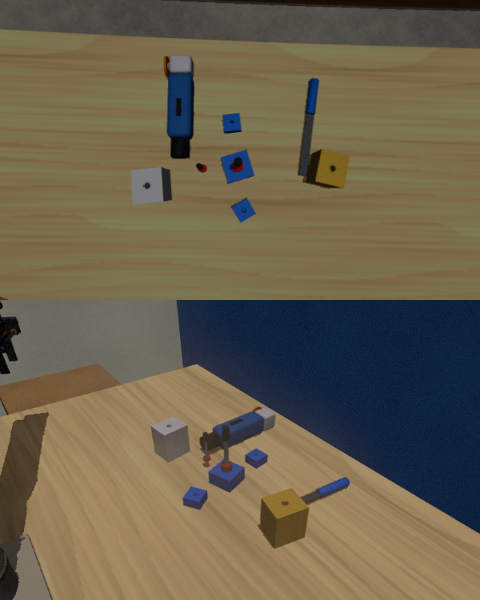

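The top view (shown at 0.75 scale) has the big stand with the gauge near (237,165), the aluminium bore at (147,185), a small gauge at (201,167), the grinder above left, and the brass block and file on the right. Next I'll enlarge the area that matters.

```bash
python3 - <<'E'
from h import *
a=load('t0.png')['color'];b=load('s0.png')['color']
A=cv2.resize(a[190:290,160:360],None,fx=4,fy=4,interpolation=2)   # /4 + (160,190)
B=cv2.resize(b[140:270,190:360],None,fx=3,fy=3,interpolation=2)   # /3 +(190,140)
B=B[:200*2-100*0]
cv2.imwrite('pics/ca.png',A);cv2.imwrite('pics/cb.png',cv2.resize(b[140:270,190:360],None,fx=4,fy=4,interpolation=2))
E
```

```text
(no output)
```

View pics/ca.png

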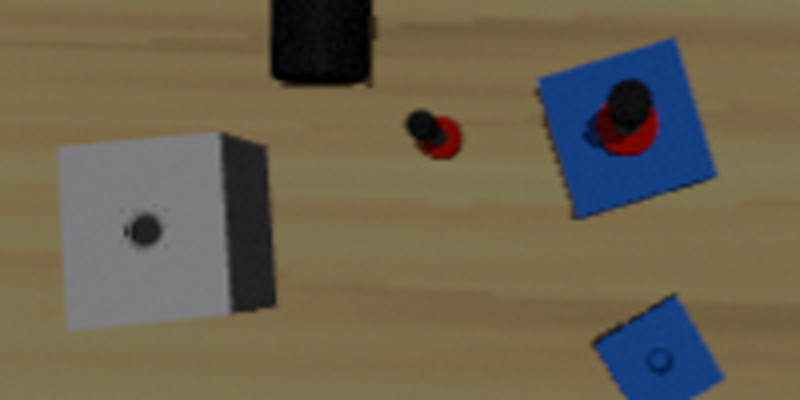

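View pics/cb.png

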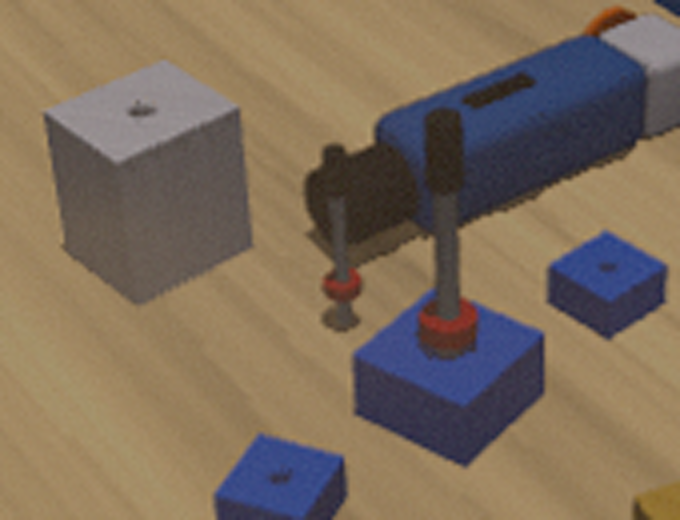

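The top crop (x4, offset 160,190) shows the stand corners at (538,78),(676,38),(717,178),(578,218), the handle top at (630,98), and the bore at (145,230). In the side crop (x4, offset 190,140) the bore is at (141,110) and the handle top at (444,118). A small gauge stands between the block and the stand.

```bash
python3 - <<'E'
from h import *
t=load('t0.png');s=load('s0.png')
T=lambda x,y,z:onz(t,(x/4+160-.4,y/4+190-.4),z)
S=lambda x,y,z:onz(s,(x/4+190-.4,y/4+140-.4),z)
np.set_printoptions(precision=4,suppress=True)
sc=np.array([T(*p,.04) for p in[(538,78),(676,38),(717,178),(578,218)]]);bc=np.array([T(*p,.095) for p in[(58,147),(220,132),(232,313),(68,331)]])
for c in(sc,bc):print(c.mean(0),np.linalg.norm(np.diff(c[:,:2],axis=0),axis=1),np.degrees(np.arctan2(*(c[1]-c[0])[[1,0]])))
print('bore',T(145,230,.095),S(141,110,.095))
print('handle',T(630,98,.175),S(444,118,.175))
print('side stand corners',np.mean([S(*p,.04) for p in[(355,355),(440,290),(544,335),(466,405)]],0))
print('side block',np.mean([S(*p,.095) for p in[(43,115),(165,60),(241,108),(122,163)]],0))
print('small',T(420,124,.11),T(440,138,.03))
q=r.read_state();print(R.from_quat(q['eef_rot']).as_matrix())
E
```

```text
[0.5878 0.0013 0.04  ] [0.0695 0.0706 0.0693] -72.11798280533225
[0.5333 0.2111 0.095 ] [0.07   0.0793 0.07  ] -83.16105592944844
bore [0.5334 0.211  0.095 ] [0.5355 0.2125 0.095 ]
handle [0.5892 0.0015 0.175 ] [0.5912 0.0017 0.175 ]
side stand corners [0.5913 0.0008 0.04  ]
side block [0.5364 0.2113 0.095 ]
small [0.5817 0.0919 0.11  ] [0.5812 0.092  0.03  ]
[[ 0.3735  0.9276 -0.0004]
 [ 0.9276 -0.3735 -0.0012]
 [-0.0013  0.     -1.    ]]
```

Both views agree to 2–3 mm: gauge at about (0.590, 0.001), bore at about (0.535, 0.212). I'll move above the gauge.

```bash

python3 -m crank '[{"x":-0.024,"y":0.033,"z":-0.006,"claw":-1},{"x":-0.048,"y":0.065,"z":-0.012,"claw":-1},{"x":-0.072,"y":0.098,"z":-0.018,"claw":-1},{"x":-0.096,"y":0.13,"z":-0.024,"claw":-1},{"x":-0.12,"y":0.163,"z":-0.03,"claw":-1}]' 40
python3 -m crank '[{"x":-0.024,"y":0.033,"claw":-1},{"x":-0.048,"y":0.065,"claw":-1},{"x":-0.072,"y":0.098,"claw":-1},{"x":-0.096,"y":0.13,"claw":-1},{"x":-0.12,"y":0.163,"claw":-1}]'
python3 -m crank '[{"x":-0.024,"y":0.033,"claw":-1},{"x":-0.048,"y":0.065,"claw":-1},{"x":-0.072,"y":0.098,"claw":-1},{"x":-0.096,"y":0.13,"claw":-1},{"x":-0.12,"y":0.163,"claw":-1}]'
```

```text
schema error: expected keys x, y, z, ax, ay, az, claw
schema error: expected keys x, y, z, ax, ay, az, claw
schema error: expected keys x, y, z, ax, ay, az, claw
```

```bash

python3 -m crank '[{"x":-0.024,"y":0.033,"z":-0.006,"ax":0,"ay":0,"az":0,"claw":-1},{"x":-0.048,"y":0.065,"z":-0.012,"ax":0,"ay":0,"az":0,"claw":-1},{"x":-0.072,"y":0.098,"z":-0.018,"ax":0,"ay":0,"az":0,"claw":-1},{"x":-0.096,"y":0.13,"z":-0.024,"ax":0,"ay":0,"az":0,"claw":-1},{"x":-0.12,"y":0.163,"z":-0.03,"ax":0,"ay":0,"az":0,"claw":-1}]' 40
python3 -m crank '[{"x":-0.024,"y":0.033,"z":0,"ax":0,"ay":0,"az":0,"claw":-1},{"x":-0.048,"y":0.065,"z":0,"ax":0,"ay":0,"az":0,"claw":-1},{"x":-0.072,"y":0.098,"z":0,"ax":0,"ay":0,"az":0,"claw":-1},{"x":-0.096,"y":0.13,"z":0,"ax":0,"ay":0,"az":0,"claw":-1},{"x":-0.12,"y":0.163,"z":0,"ax":0,"ay":0,"az":0,"claw":-1}]'
```

```text
time: 0.52
ee_pos: [0.3403, 0.4057, 0.2525]
eef_rot: [0.829, 0.56, -0.0, -0.0]
ft_force: [1.3, 0.0, 0.2]
width: 0.0872
time: 0.93
ee_pos: [0.4466, 0.2335, 0.2525]
eef_rot: [0.829, 0.56, 0.0, -0.0]
ft_force: [0.4, 0.2, 0.3]
width: 0.0868
```

```bash

python3 -m crank '[{"x":-0.022,"y":0.03,"z":0,"ax":0,"ay":0,"az":0,"claw":-1},{"x":-0.044,"y":0.06,"z":0,"ax":0,"ay":0,"az":0,"claw":-1},{"x":-0.066,"y":0.09,"z":0,"ax":0,"ay":0,"az":0,"claw":-1},{"x":-0.088,"y":0.12,"z":0,"ax":0,"ay":0,"az":0,"claw":-1},{"x":-0.11,"y":0.15,"z":0,"ax":0,"ay":0,"az":0,"claw":-1}]'
python3 -m crank '[{"x":-0.022,"y":0.03,"z":0,"ax":0,"ay":0,"az":0,"claw":-1},{"x":-0.044,"y":0.06,"z":0,"ax":0,"ay":0,"az":0,"claw":-1},{"x":-0.052,"y":0.07,"z":0,"ax":0,"ay":0,"az":0,"claw":-1},{"x":-0.052,"y":0.07,"z":0,"ax":0,"ay":0,"az":0,"claw":-1},{"x":-0.052,"y":0.07,"z":0,"ax":0,"ay":0,"az":0,"claw":-1}]'
python3 - <<'E'
from h import *
c=snap('wrist','w1.png'); print(c['eye'],r.read_state()['joint_positions'],r.read_state()['ee_pos'])
print(proj(c,[.59,.0015,.175]),proj(c,[.59,.0015,.137]),proj(c,[.59,.0015,.04]))
E
```

```text
time: 1.35
ee_pos: [0.5447, 0.0756, 0.2524]
eef_rot: [0.829, 0.56, -0.0, -0.0]
ft_force: [0.6, 1.2, -0.3]
width: 0.0872
time: 1.77
ee_pos: [0.5896, 0.0025, 0.2519]
eef_rot: [0.829, 0.559, -0.0, -0.0]
ft_force: [0.1, 0.7, 0.8]
width: 0.0871
[0.52207549 0.02927938 0.41395083] [-0.45403038  0.2465435   0.4477491   1.53713367 -0.10826844  1.38339594
  1.19073234] [0.58938854 0.00386836 0.25209059]
[318.92334333 210.14934046] [318.97480561 198.6638228 ] [319.06135496 179.38926094]
```

View pics/w1.png

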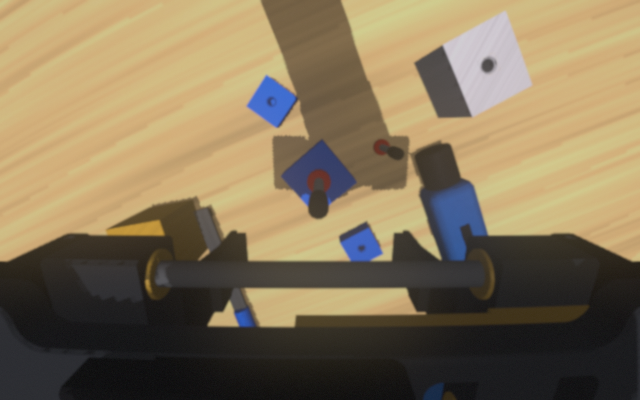

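Wrist view: the handle top is at (318,208), predicted (319,210), so the estimate is confirmed. The bore is at (488,65). The brass block and file are on the left and the grinder on the right, all below hand height.

```bash
python3 - <<'E'
from h import *
c=load('w1.png')
print('handle',onz(c,(318,206),.175),'bore',onz(c,(488,65),.095))
for i in range(3):
    camera('wrist'); print(r.read_state()['ee_pos'],r.read_state()['time'])
E
```

```text
handle [0.58631202 0.00214925 0.175     ] bore [0.53381804 0.21041196 0.095     ]
[0.58929226 0.00449162 0.25223385] 1.8667
[0.58931914 0.00467499 0.25239791] 1.9167
[0.58935736 0.00459837 0.25253178] 1.9667
```

```bash

python3 -m crank '[{"x":-0.003,"y":0.001,"z":0.01,"ax":0,"ay":0,"az":0,"claw":-1},{"x":-0.003,"y":0.001,"z":0.035,"ax":0,"ay":0,"az":0,"claw":-1},{"x":-0.003,"y":0.001,"z":0.06,"ax":0,"ay":0,"az":0,"claw":-1},{"x":-0.003,"y":0.001,"z":0.085,"ax":0,"ay":0,"az":0,"claw":-1},{"x":-0.003,"y":0.001,"z":0.105,"ax":0,"ay":0,"az":0,"claw":-1}]'
python3 -m crank '[{"x":0,"y":0,"z":0.005,"ax":0,"ay":0,"az":0,"claw":-1},{"x":0,"y":0,"z":0.01,"ax":0,"ay":0,"az":0,"claw":-1},{"x":0,"y":0,"z":0.01,"ax":0,"ay":0,"az":0,"claw":-1},{"x":0,"y":0,"z":0.01,"ax":0,"ay":0,"az":0,"claw":-1},{"x":0,"y":0,"z":0.01,"ax":0,"ay":0,"az":0,"claw":-1}]'
python3 - <<'E'
from h import *
print(r.read_state()['ee_pos']); c=snap('side','s2.png')
b=c['color'][100:260,200:360]
cv2.imwrite('pics/cs2.png',cv2.resize(b,None,fx=3.5,fy=3.5,interpolation=2))
E
```

```text
time: 2.38
ee_pos: [0.5885, 0.0003, 0.1451]
eef_rot: [0.828, 0.56, -0.001, -0.0]
ft_force: [0.1, -0.4, 0.6]
width: 0.087
time: 2.8
ee_pos: [0.5903, -0.0002, 0.1388]
eef_rot: [0.829, 0.56, 0.001, 0.0]
ft_force: [0.9, -0.0, 0.9]
width: 0.0873
[ 5.90291063e-01 -1.50846011e-04  1.38815254e-01]
```

View pics/cs2.png

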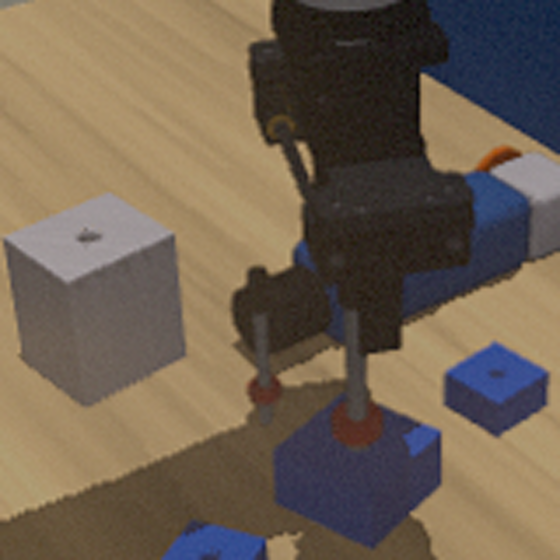

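The hand straddles the handle, with the tips at its lower end and well above the red collar at about (356,425) in the crop. I'll close the fingers.

```bash

for i in 1 2; do python3 -m crank '[{"x":0,"y":0,"z":0,"ax":0,"ay":0,"az":0,"claw":1},{"x":0,"y":0,"z":0,"ax":0,"ay":0,"az":0,"claw":1},{"x":0,"y":0,"z":0,"ax":0,"ay":0,"az":0,"claw":1},{"x":0,"y":0,"z":0,"ax":0,"ay":0,"az":0,"claw":1},{"x":0,"y":0,"z":0,"ax":0,"ay":0,"az":0,"claw":1}]' 45; done
```

```text
time: 3.27
ee_pos: [0.5896, -0.0002, 0.1376]
eef_rot: [0.829, 0.56, 0.0, -0.0]
ft_force: [-0.2, -0.4, 0.5]
width: 0.0616
time: 3.68
ee_pos: [0.5896, -0.0002, 0.1375]
eef_rot: [0.829, 0.56, 0.0, -0.0]
ft_force: [-0.5, -0.1, -0.3]
width: 0.0284
```

```bash

for i in 1 2; do python3 -m crank '[{"x":0,"y":0,"z":0,"ax":0,"ay":0,"az":0,"claw":1},{"x":0,"y":0,"z":0,"ax":0,"ay":0,"az":0,"claw":1},{"x":0,"y":0,"z":0,"ax":0,"ay":0,"az":0,"claw":1},{"x":0,"y":0,"z":0,"ax":0,"ay":0,"az":0,"claw":1},{"x":0,"y":0,"z":0,"ax":0,"ay":0,"az":0,"claw":1}]' 45; done
python3 -c "
from h import *
print(r.read_state())"
```

```text
time: 4.1
ee_pos: [0.5896, -0.0001, 0.1375]
eef_rot: [0.829, 0.56, 0.0, -0.0]
ft_force: [0.4, 0.9, -0.4]
width: 0.017
time: 4.52
ee_pos: [0.5896, -0.0002, 0.1375]
eef_rot: [0.829, 0.56, 0.0, -0.0]
ft_force: [-0.1, 0.6, 0.5]
width: 0.0168
{'time': 4.5167, 'joint_positions': array([-0.43318782,  0.32869192,  0.4330491 ,  1.68739028, -0.14856624,
        1.15803527,  1.22728084]), 'joint_vel': array([ 0.00067417,  0.00159373, -0.00046023, -0.00054134, -0.00096987,
        0.00087366,  0.0004187 ]), 'joint_torque': array([ 3.31492396e-01, -5.44763124e+01,  6.53019547e+00, -3.60871053e+01,
        2.71568438e-01,  1.87262013e-01,  8.01085062e-04]), 'ee_pos': array([ 5.89579796e-01, -1.70679818e-04,  1.37531849e-01]), 'eef_rot': array([ 8.28697398e-01,  5.59696898e-01,  4.70938369e-05, -4.58645857e-05]), 'ft_force': array([-0.10632312,  0.60235945,  0.48827069]), 'torque': array([ 0.17549148, -0.05088164, -0.01776464]), 'width': 0.016841395219899104}
```

Gripped (17 mm on the rubber) with no side load. The return pose is TCP (0.5896, -0.0002, 0.1375). Now I'll lift.

```bash

python3 -m crank '[{"x":0,"y":0,"z":-0.004,"ax":0,"ay":0,"az":0,"claw":1},{"x":0,"y":0,"z":-0.01,"ax":0,"ay":0,"az":0,"claw":1},{"x":0,"y":0,"z":-0.018,"ax":0,"ay":0,"az":0,"claw":1},{"x":0,"y":0,"z":-0.026,"ax":0,"ay":0,"az":0,"claw":1},{"x":0,"y":0,"z":-0.034,"ax":0,"ay":0,"az":0,"claw":1}]'
python3 -m crank '[{"x":0,"y":0,"z":-0.02,"ax":0,"ay":0,"az":0,"claw":1},{"x":0,"y":0,"z":-0.04,"ax":0,"ay":0,"az":0,"claw":1},{"x":0,"y":0,"z":-0.06,"ax":0,"ay":0,"az":0,"claw":1},{"x":0,"y":0,"z":-0.08,"ax":0,"ay":0,"az":0,"claw":1},{"x":0,"y":0,"z":-0.094,"ax":0,"ay":0,"az":0,"claw":1}]'
python3 -m crank '[{"x":0,"y":0,"z":0,"ax":0,"ay":0,"az":0,"claw":1},{"x":0,"y":0,"z":0,"ax":0,"ay":0,"az":0,"claw":1},{"x":0,"y":0,"z":0,"ax":0,"ay":0,"az":0,"claw":1},{"x":0,"y":0,"z":0,"ax":0,"ay":0,"az":0,"claw":1},{"x":0,"y":0,"z":0,"ax":0,"ay":0,"az":0,"claw":1}]'
```

```text
time: 4.93
ee_pos: [0.5897, -0.0004, 0.1727]
eef_rot: [0.829, 0.56, 0.0, 0.0]
ft_force: [-0.8, -0.2, -1.5]
width: 0.0171
time: 5.35
ee_pos: [0.59, -0.0004, 0.2684]
eef_rot: [0.829, 0.56, 0.001, 0.001]
ft_force: [-0.4, 0.3, -1.4]
width: 0.0172
time: 5.77
ee_pos: [0.5891, -0.0002, 0.2645]
eef_rot: [0.829, 0.56, -0.001, -0.0]
ft_force: [0.0, -0.6, -1.4]
width: 0.0172
```

```bash

python3 -m crank '[{"x":0.013,"y":-0.01,"z":0,"ax":0,"ay":0,"az":0,"claw":1},{"x":0.038,"y":-0.028,"z":0,"ax":0,"ay":0,"az":0,"claw":1},{"x":0.064,"y":-0.048,"z":0,"ax":0,"ay":0,"az":0,"claw":1},{"x":0.09,"y":-0.067,"z":0,"ax":0,"ay":0,"az":0,"claw":1},{"x":0.115,"y":-0.086,"z":0,"ax":0,"ay":0,"az":0,"claw":1}]'
python3 -m crank '[{"x":0.025,"y":-0.019,"z":0,"ax":0,"ay":0,"az":0,"claw":1},{"x":0.045,"y":-0.033,"z":0,"ax":0,"ay":0,"az":0,"claw":1},{"x":0.0595,"y":-0.0437,"z":0,"ax":0,"ay":0,"az":0,"claw":1},{"x":0.0595,"y":-0.0437,"z":0,"ax":0,"ay":0,"az":0,"claw":1},{"x":0.0595,"y":-0.0437,"z":0,"ax":0,"ay":0,"az":0,"claw":1}]'
python3 -m crank '[{"x":0,"y":0,"z":0.01,"ax":0,"ay":0,"az":0,"claw":1},{"x":0,"y":0,"z":0.02,"ax":0,"ay":0,"az":0,"claw":1},{"x":0,"y":0,"z":0.03,"ax":0,"ay":0,"az":0,"claw":1},{"x":0,"y":0,"z":0.03,"ax":0,"ay":0,"az":0,"claw":1},{"x":0,"y":0,"z":0.03,"ax":0,"ay":0,"az":0,"claw":1}]'
python3 - <<'E'
from h import *
print(r.read_state()['ee_pos']); c=snap('side','s3.png');w=snap('wrist','w3.png')
b=cv2.resize(c['color'][60:240,190:290],None,fx=3.3,fy=3.3,interpolation=2)
d=cv2.resize(w['color'][60:260,240:400],None,fx=2.97,fy=2.97,interpolation=2)
d=cv2.resize(d,(int(160*2.97),b.shape[0]))
cv2.imwrite('pics/c3.png',np.hstack([b,d])[:, :800])
for cc in(c,w):print(proj(cc,[.535,.2115,.095]),proj(cc,[.534,.21,.113]))
E
```

```text
time: 6.18
ee_pos: [0.5519, 0.14, 0.265]
eef_rot: [0.829, 0.56, -0.0, -0.0]
ft_force: [1.1, 0.4, -1.6]
width: 0.0168
time: 6.6
ee_pos: [0.5339, 0.211, 0.2648]
eef_rot: [0.828, 0.561, -0.001, -0.0]
ft_force: [0.0, -0.3, -1.4]
width: 0.0172
time: 7.02
ee_pos: [0.5341, 0.2094, 0.2344]
eef_rot: [0.829, 0.559, -0.001, -0.0]
ft_force: [0.2, 0.9, -1.4]
width: 0.0169
[0.53409634 0.20935591 0.23444952]
[224.83745855 167.36667246] [223.79089907 160.6954796 ]
[321.59447018 191.57395463] [319.95612716 195.44212709]
```

View pics/c3.png

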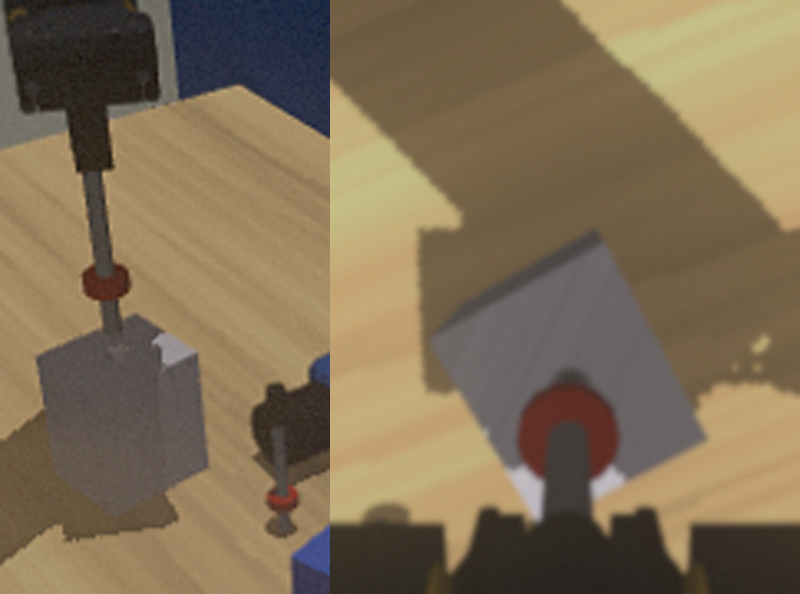

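The side view puts the foot just above the bore, and the wrist view shows the bore mouth (568,378) in line with the rod (568). The foot projects where predicted, so I'll lower in small steps, each gated by a force check.

```bash
cat > chk.py <<'E'
import sys
from bench import r
s=r.read_state(); f=s['ft_force']; lim=float(sys.argv[1])
sys.exit(0 if abs(f[2]+1.4)<lim and abs(f[0])<6 and abs(f[1])<6 else print('STOP',f,s['ee_pos']) or 1)
E
python3 -m crank '[{"x":0,"y":0,"z":0.003,"ax":0,"ay":0,"az":0,"claw":1},{"x":0,"y":0,"z":0.006,"ax":0,"ay":0,"az":0,"claw":1},{"x":0,"y":0,"z":0.009,"ax":0,"ay":0,"az":0,"claw":1},{"x":0,"y":0,"z":0.012,"ax":0,"ay":0,"az":0,"claw":1},{"x":0,"y":0,"z":0.014,"ax":0,"ay":0,"az":0,"claw":1}]' && python3 chk.py 3 &&
python3 -m crank '[{"x":0,"y":0,"z":0.0006,"ax":0,"ay":0,"az":0,"claw":1},{"x":0,"y":0,"z":0.0012,"ax":0,"ay":0,"az":0,"claw":1},{"x":0,"y":0,"z":0.0018,"ax":0,"ay":0,"az":0,"claw":1},{"x":0,"y":0,"z":0.0024,"ax":0,"ay":0,"az":0,"claw":1},{"x":0,"y":0,"z":0.003,"ax":0,"ay":0,"az":0,"claw":1}]' && python3 chk.py 3 &&
python3 -m crank '[{"x":0,"y":0,"z":0.0004,"ax":0,"ay":0,"az":0,"claw":1},{"x":0,"y":0,"z":0.0008,"ax":0,"ay":0,"az":0,"claw":1},{"x":0,"y":0,"z":0.0012,"ax":0,"ay":0,"az":0,"claw":1},{"x":0,"y":0,"z":0.0016,"ax":0,"ay":0,"az":0,"claw":1},{"x":0,"y":0,"z":0.002,"ax":0,"ay":0,"az":0,"claw":1}]' && python3 chk.py 3 &&
python3 -m crank '[{"x":0,"y":0,"z":0.0004,"ax":0,"ay":0,"az":0,"claw":1},{"x":0,"y":0,"z":0.0008,"ax":0,"ay":0,"az":0,"claw":1},{"x":0,"y":0,"z":0.0012,"ax":0,"ay":0,"az":0,"claw":1},{"x":0,"y":0,"z":0.0016,"ax":0,"ay":0,"az":0,"claw":1},{"x":0,"y":0,"z":0.002,"ax":0,"ay":0,"az":0,"claw":1}]' && python3 chk.py 3
```

```text
time: 7.53
ee_pos: [0.5343, 0.2101, 0.221]
eef_rot: [0.829, 0.56, -0.0, -0.0]
ft_force: [-0.6, -0.1, -0.7]
width: 0.017
time: 7.95
ee_pos: [0.5345, 0.2101, 0.2186]
eef_rot: [0.829, 0.56, 0.0, -0.0]
ft_force: [-1.0, -0.7, -0.3]
width: 0.0169
time: 8.37
ee_pos: [0.5344, 0.2101, 0.2165]
eef_rot: [0.829, 0.56, 0.0, -0.0]
ft_force: [-0.7, -0.1, -1.7]
width: 0.0174
time: 8.78
ee_pos: [0.5344, 0.2101, 0.2145]
eef_rot: [0.829, 0.56, 0.0, -0.0]
ft_force: [0.2, -1.2, -0.9]
width: 0.0171
```

The foot is at z 0.092, 3 mm inside the mouth, with no reaction. Going on toward collar contact.

```bash

python3 -m crank '[{"x":0,"y":0,"z":0.0008,"ax":0,"ay":0,"az":0,"claw":1},{"x":0,"y":0,"z":0.0016,"ax":0,"ay":0,"az":0,"claw":1},{"x":0,"y":0,"z":0.0024,"ax":0,"ay":0,"az":0,"claw":1},{"x":0,"y":0,"z":0.0032,"ax":0,"ay":0,"az":0,"claw":1},{"x":0,"y":0,"z":0.004,"ax":0,"ay":0,"az":0,"claw":1}]' && python3 chk.py 3 &&
python3 -m crank '[{"x":0,"y":0,"z":0.0016,"ax":0,"ay":0,"az":0,"claw":1},{"x":0,"y":0,"z":0.0032,"ax":0,"ay":0,"az":0,"claw":1},{"x":0,"y":0,"z":0.0048,"ax":0,"ay":0,"az":0,"claw":1},{"x":0,"y":0,"z":0.0064,"ax":0,"ay":0,"az":0,"claw":1},{"x":0,"y":0,"z":0.008,"ax":0,"ay":0,"az":0,"claw":1}]' && python3 chk.py 3 &&
python3 -m crank '[{"x":0,"y":0,"z":0.0016,"ax":0,"ay":0,"az":0,"claw":1},{"x":0,"y":0,"z":0.0032,"ax":0,"ay":0,"az":0,"claw":1},{"x":0,"y":0,"z":0.0048,"ax":0,"ay":0,"az":0,"claw":1},{"x":0,"y":0,"z":0.0064,"ax":0,"ay":0,"az":0,"claw":1},{"x":0,"y":0,"z":0.008,"ax":0,"ay":0,"az":0,"claw":1}]' && python3 chk.py 3 &&
python3 -m crank '[{"x":0,"y":0,"z":0.001,"ax":0,"ay":0,"az":0,"claw":1},{"x":0,"y":0,"z":0.002,"ax":0,"ay":0,"az":0,"claw":1},{"x":0,"y":0,"z":0.003,"ax":0,"ay":0,"az":0,"claw":1},{"x":0,"y":0,"z":0.004,"ax":0,"ay":0,"az":0,"claw":1},{"x":0,"y":0,"z":0.005,"ax":0,"ay":0,"az":0,"claw":1}]' && python3 chk.py 5 &&
python3 -m crank '[{"x":0,"y":0,"z":0.0006,"ax":0,"ay":0,"az":0,"claw":1},{"x":0,"y":0,"z":0.0012,"ax":0,"ay":0,"az":0,"claw":1},{"x":0,"y":0,"z":0.0018,"ax":0,"ay":0,"az":0,"claw":1},{"x":0,"y":0,"z":0.0024,"ax":0,"ay":0,"az":0,"claw":1},{"x":0,"y":0,"z":0.003,"ax":0,"ay":0,"az":0,"claw":1}]' && python3 chk.py 5 && 
python3 -m crank '[{"x":0,"y":0,"z":0.0006,"ax":0,"ay":0,"az":0,"claw":1},{"x":0,"y":0,"z":0.0012,"ax":0,"ay":0,"az":0,"claw":1},{"x":0,"y":0,"z":0.0018,"ax":0,"ay":0,"az":0,"claw":1},{"x":0,"y":0,"z":0.0024,"ax":0,"ay":0,"az":0,"claw":1},{"x":0,"y":0,"z":0.003,"ax":0,"ay":0,"az":0,"claw":1}]' && python3 chk.py 5
```

```text
time: 9.2
ee_pos: [0.5344, 0.2101, 0.2104]
eef_rot: [0.829, 0.56, -0.0, -0.0]
ft_force: [0.1, -0.1, -1.7]
width: 0.0167
time: 9.62
ee_pos: [0.5344, 0.2101, 0.2024]
eef_rot: [0.829, 0.56, 0.0, -0.0]
ft_force: [-0.3, 0.1, -1.9]
width: 0.0166
time: 10.03
ee_pos: [0.5344, 0.2101, 0.1944]
eef_rot: [0.829, 0.56, 0.0, -0.0]
ft_force: [-0.0, 0.6, -1.6]
width: 0.0169
time: 10.45
ee_pos: [0.5345, 0.2101, 0.1895]
eef_rot: [0.829, 0.56, 0.0, -0.0]
ft_force: [-0.4, -0.1, -1.3]
width: 0.017
time: 10.87
ee_pos: [0.5345, 0.2101, 0.1865]
eef_rot: [0.829, 0.56, 0.0, -0.0]
ft_force: [0.1, 1.1, -1.5]
width: 0.0171
time: 11.28
ee_pos: [0.5346, 0.2102, 0.1838]
eef_rot: [0.829, 0.56, 0.0, -0.0]
ft_force: [-0.3, -0.4, 1.7]
width: 0.0172
```

Collar contact at about 33.7 mm insertion (+3 N, with roughly 0.3 mm give, so about 10 N/mm). From here I'll use 1.5 mm gated steps to feel for the floor.

```bash

python3 -m crank '[{"x":0,"y":0,"z":0.001,"ax":0,"ay":0,"az":0,"claw":1},{"x":0,"y":0,"z":0.002,"ax":0,"ay":0,"az":0,"claw":1},{"x":0,"y":0,"z":0.003,"ax":0,"ay":0,"az":0,"claw":1},{"x":0,"y":0,"z":0.004,"ax":0,"ay":0,"az":0,"claw":1},{"x":0,"y":0,"z":0.005,"ax":0,"ay":0,"az":0,"claw":1}]' && python3 chk.py 6 &&
python3 -m crank '[{"x":0,"y":0,"z":0.0003,"ax":0,"ay":0,"az":0,"claw":1},{"x":0,"y":0,"z":0.0006,"ax":0,"ay":0,"az":0,"claw":1},{"x":0,"y":0,"z":0.0009,"ax":0,"ay":0,"az":0,"claw":1},{"x":0,"y":0,"z":0.0012,"ax":0,"ay":0,"az":0,"claw":1},{"x":0,"y":0,"z":0.0015,"ax":0,"ay":0,"az":0,"claw":1}]' && python3 chk.py 6 &&
python3 -m crank '[{"x":0,"y":0,"z":0.0003,"ax":0,"ay":0,"az":0,"claw":1},{"x":0,"y":0,"z":0.0006,"ax":0,"ay":0,"az":0,"claw":1},{"x":0,"y":0,"z":0.0009,"ax":0,"ay":0,"az":0,"claw":1},{"x":0,"y":0,"z":0.0012,"ax":0,"ay":0,"az":0,"claw":1},{"x":0,"y":0,"z":0.0015,"ax":0,"ay":0,"az":0,"claw":1}]' && python3 chk.py 6 &&
python3 -m crank '[{"x":0,"y":0,"z":0.0003,"ax":0,"ay":0,"az":0,"claw":1},{"x":0,"y":0,"z":0.0006,"ax":0,"ay":0,"az":0,"claw":1},{"x":0,"y":0,"z":0.0009,"ax":0,"ay":0,"az":0,"claw":1},{"x":0,"y":0,"z":0.0012,"ax":0,"ay":0,"az":0,"claw":1},{"x":0,"y":0,"z":0.0015,"ax":0,"ay":0,"az":0,"claw":1}]' && python3 chk.py 6 &&
python3 -m crank '[{"x":0,"y":0,"z":0.0003,"ax":0,"ay":0,"az":0,"claw":1},{"x":0,"y":0,"z":0.0006,"ax":0,"ay":0,"az":0,"claw":1},{"x":0,"y":0,"z":0.0009,"ax":0,"ay":0,"az":0,"claw":1},{"x":0,"y":0,"z":0.0012,"ax":0,"ay":0,"az":0,"claw":1},{"x":0,"y":0,"z":0.0015,"ax":0,"ay":0,"az":0,"claw":1}]' && python3 chk.py 6 &&
python3 -m crank '[{"x":0,"y":0,"z":0.0003,"ax":0,"ay":0,"az":0,"claw":1},{"x":0,"y":0,"z":0.0006,"ax":0,"ay":0,"az":0,"claw":1},{"x":0,"y":0,"z":0.0009,"ax":0,"ay":0,"az":0,"claw":1},{"x":0,"y":0,"z":0.0012,"ax":0,"ay":0,"az":0,"claw":1},{"x":0,"y":0,"z":0.0015,"ax":0,"ay":0,"az":0,"claw":1}]' && python3 chk.py 6 &&
python3 -m crank '[{"x":0,"y":0,"z":0.0003,"ax":0,"ay":0,"az":0,"claw":1},{"x":0,"y":0,"z":0.0006,"ax":0,"ay":0,"az":0,"claw":1},{"x":0,"y":0,"z":0.0009,"ax":0,"ay":0,"az":0,"claw":1},{"x":0,"y":0,"z":0.0012,"ax":0,"ay":0,"az":0,"claw":1},{"x":0,"y":0,"z":0.0015,"ax":0,"ay":0,"az":0,"claw":1}]' && python3 chk.py 6
```

```text
time: 11.7
ee_pos: [0.5345, 0.2102, 0.1785]
eef_rot: [0.829, 0.56, 0.0, -0.0]
ft_force: [-0.1, 0.1, 1.8]
width: 0.0165
time: 12.12
ee_pos: [0.5344, 0.2102, 0.1771]
eef_rot: [0.829, 0.56, 0.0, -0.0]
ft_force: [0.5, -0.2, 2.7]
width: 0.0163
time: 12.53
ee_pos: [0.5345, 0.2102, 0.1755]
eef_rot: [0.829, 0.56, 0.0, -0.0]
ft_force: [0.5, 0.8, 1.5]
width: 0.0169
time: 12.95
ee_pos: [0.5345, 0.2101, 0.174]
eef_rot: [0.829, 0.56, 0.0, -0.0]
ft_force: [0.7, 1.2, 0.8]
width: 0.0169
time: 13.37
ee_pos: [0.5344, 0.2102, 0.1725]
eef_rot: [0.829, 0.56, 0.0, -0.0]
ft_force: [0.2, 1.0, 1.2]
width: 0.0169
time: 13.78
ee_pos: [0.5348, 0.2102, 0.172]
eef_rot: [0.829, 0.56, 0.001, 0.0]
ft_force: [-1.0, -0.4, 10.0]
width: 0.0168
STOP [-1.00729058 -0.43101161  9.9969751 ] [0.53483638 0.21018141 0.17197179]
```

Bottomed out at about 45.5 mm deep with about 11 N total, or roughly 8 N on the floor. I'll hold.

```bash

python3 -m crank '[{"x":0,"y":0,"z":0.0001,"ax":0,"ay":0,"az":0,"claw":1},{"x":0,"y":0,"z":0.0001,"ax":0,"ay":0,"az":0,"claw":1},{"x":0,"y":0,"z":0.0001,"ax":0,"ay":0,"az":0,"claw":1},{"x":0,"y":0,"z":0.0001,"ax":0,"ay":0,"az":0,"claw":1},{"x":0,"y":0,"z":0.0001,"ax":0,"ay":0,"az":0,"claw":1}]'
python3 -m crank '[{"x":0,"y":0,"z":0,"ax":0,"ay":0,"az":0,"claw":1},{"x":0,"y":0,"z":0,"ax":0,"ay":0,"az":0,"claw":1},{"x":0,"y":0,"z":0,"ax":0,"ay":0,"az":0,"claw":1},{"x":0,"y":0,"z":0,"ax":0,"ay":0,"az":0,"claw":1},{"x":0,"y":0,"z":0,"ax":0,"ay":0,"az":0,"claw":1}]'
python3 - <<'E'
from h import *
c=snap('side','s4.png'); cv2.imwrite('pics/c4.png',cv2.resize(c['color'][60:220,180:300],None,fx=3.5,fy=3.5,interpolation=2))
E
```

```text
time: 14.2
ee_pos: [0.5349, 0.2101, 0.172]
eef_rot: [0.829, 0.56, 0.001, 0.0]
ft_force: [-1.2, 0.5, 9.1]
width: 0.0165
time: 14.62
ee_pos: [0.5348, 0.2102, 0.172]
eef_rot: [0.829, 0.56, 0.001, 0.0]
ft_force: [-0.5, -0.4, 9.4]
width: 0.0167
```

View pics/c4.png

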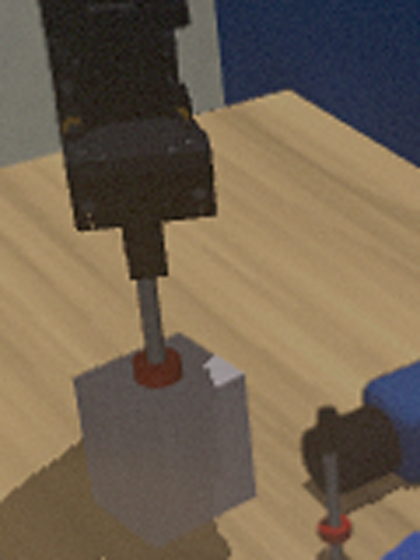

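The collar sits flat on the block's top at (157,368) and the steady load held for about 0.9 s. Now I'll withdraw and go back over the stand.

```bash

python3 -m crank '[{"x":0,"y":0,"z":-0.003,"ax":0,"ay":0,"az":0,"claw":1},{"x":0,"y":0,"z":-0.01,"ax":0,"ay":0,"az":0,"claw":1},{"x":0,"y":0,"z":-0.018,"ax":0,"ay":0,"az":0,"claw":1},{"x":0,"y":0,"z":-0.027,"ax":0,"ay":0,"az":0,"claw":1},{"x":0,"y":0,"z":-0.036,"ax":0,"ay":0,"az":0,"claw":1}]'
python3 -m crank '[{"x":0,"y":0,"z":-0.01,"ax":0,"ay":0,"az":0,"claw":1},{"x":0,"y":0,"z":-0.024,"ax":0,"ay":0,"az":0,"claw":1},{"x":0,"y":0,"z":-0.038,"ax":0,"ay":0,"az":0,"claw":1},{"x":0,"y":0,"z":-0.05,"ax":0,"ay":0,"az":0,"claw":1},{"x":0,"y":0,"z":-0.056,"ax":0,"ay":0,"az":0,"claw":1}]'
python3 -m crank '[{"x":-0.013,"y":0.01,"z":0,"ax":0,"ay":0,"az":0,"claw":1},{"x":-0.038,"y":0.028,"z":0,"ax":0,"ay":0,"az":0,"claw":1},{"x":-0.064,"y":0.048,"z":0,"ax":0,"ay":0,"az":0,"claw":1},{"x":-0.09,"y":0.067,"z":0,"ax":0,"ay":0,"az":0,"claw":1},{"x":-0.115,"y":0.086,"z":0,"ax":0,"ay":0,"az":0,"claw":1}]'
python3 -m crank '[{"x":-0.025,"y":0.019,"z":0,"ax":0,"ay":0,"az":0,"claw":1},{"x":-0.045,"y":0.033,"z":0,"ax":0,"ay":0,"az":0,"claw":1},{"x":-0.0595,"y":0.0437,"z":0,"ax":0,"ay":0,"az":0,"claw":1},{"x":-0.0595,"y":0.0437,"z":0,"ax":0,"ay":0,"az":0,"claw":1},{"x":-0.0595,"y":0.0437,"z":0,"ax":0,"ay":0,"az":0,"claw":1}]'
python3 -m crank '[{"x":0,"y":0,"z":0.015,"ax":0,"ay":0,"az":0,"claw":1},{"x":0,"y":0,"z":0.03,"ax":0,"ay":0,"az":0,"claw":1},{"x":0,"y":0,"z":0.045,"ax":0,"ay":0,"az":0,"claw":1},{"x":0,"y":0,"z":0.06,"ax":0,"ay":0,"az":0,"claw":1},{"x":0,"y":0,"z":0.06,"ax":0,"ay":0,"az":0,"claw":1}]'
python3 -m crank '[{"x":0,"y":0,"z":0,"ax":0,"ay":0,"az":0,"claw":1},{"x":0,"y":0,"z":0,"ax":0,"ay":0,"az":0,"claw":1},{"x":0,"y":0,"z":0,"ax":0,"ay":0,"az":0,"claw":1},{"x":0,"y":0,"z":0,"ax":0,"ay":0,"az":0,"claw":1},{"x":0,"y":0,"z":0,"ax":0,"ay":0,"az":0,"claw":1}]'
```

```text
time: 15.08
ee_pos: [0.5344, 0.21, 0.2079]
eef_rot: [0.829, 0.56, -0.0, -0.0]
ft_force: [1.0, -0.6, -0.8]
width: 0.0168
time: 15.5
ee_pos: [0.535, 0.2103, 0.2653]
eef_rot: [0.829, 0.56, 0.001, 0.0]
ft_force: [-0.7, 0.1, -2.2]
width: 0.0167
time: 15.92
ee_pos: [0.5713, 0.0697, 0.2631]
eef_rot: [0.829, 0.56, -0.0, -0.0]
ft_force: [0.1, -0.4, -1.2]
width: 0.0166
time: 16.33
ee_pos: [0.5895, -0.0013, 0.2629]
eef_rot: [0.829, 0.559, -0.0, -0.0]
ft_force: [-0.6, 0.8, -1.9]
width: 0.0173
time: 16.75
ee_pos: [0.5879, 0.0015, 0.2]
eef_rot: [0.828, 0.561, -0.002, -0.001]
ft_force: [-1.0, -1.9, -2.1]
width: 0.0167
time: 17.17
ee_pos: [0.5899, -0.0001, 0.2036]
eef_rot: [0.829, 0.56, 0.001, 0.0]
ft_force: [-0.1, 0.9, -2.1]
width: 0.0167
```

```bash

python3 -m crank '[{"x":0,"y":0,"z":0.008,"ax":0,"ay":0,"az":0,"claw":1},{"x":0,"y":0,"z":0.016,"ax":0,"ay":0,"az":0,"claw":1},{"x":0,"y":0,"z":0.024,"ax":0,"ay":0,"az":0,"claw":1},{"x":0,"y":0,"z":0.03,"ax":0,"ay":0,"az":0,"claw":1},{"x":0,"y":0,"z":0.034,"ax":0,"ay":0,"az":0,"claw":1}]' && python3 chk.py 4 &&
python3 -m crank '[{"x":0,"y":0,"z":0.001,"ax":0,"ay":0,"az":0,"claw":1},{"x":0,"y":0,"z":0.002,"ax":0,"ay":0,"az":0,"claw":1},{"x":0,"y":0,"z":0.003,"ax":0,"ay":0,"az":0,"claw":1},{"x":0,"y":0,"z":0.004,"ax":0,"ay":0,"az":0,"claw":1},{"x":0,"y":0,"z":0.005,"ax":0,"ay":0,"az":0,"claw":1}]' && python3 chk.py 4 &&
python3 -m crank '[{"x":0,"y":0,"z":0.0006,"ax":0,"ay":0,"az":0,"claw":1},{"x":0,"y":0,"z":0.0012,"ax":0,"ay":0,"az":0,"claw":1},{"x":0,"y":0,"z":0.0018,"ax":0,"ay":0,"az":0,"claw":1},{"x":0,"y":0,"z":0.0024,"ax":0,"ay":0,"az":0,"claw":1},{"x":0,"y":0,"z":0.003,"ax":0,"ay":0,"az":0,"claw":1}]' && python3 chk.py 4 &&
python3 -m crank '[{"x":0,"y":0,"z":0.0006,"ax":0,"ay":0,"az":0,"claw":1},{"x":0,"y":0,"z":0.0012,"ax":0,"ay":0,"az":0,"claw":1},{"x":0,"y":0,"z":0.0018,"ax":0,"ay":0,"az":0,"claw":1},{"x":0,"y":0,"z":0.0024,"ax":0,"ay":0,"az":0,"claw":1},{"x":0,"y":0,"z":0.003,"ax":0,"ay":0,"az":0,"claw":1}]' && python3 chk.py 4 &&
python3 -m crank '[{"x":0,"y":0,"z":0.002,"ax":0,"ay":0,"az":0,"claw":1},{"x":0,"y":0,"z":0.004,"ax":0,"ay":0,"az":0,"claw":1},{"x":0,"y":0,"z":0.006,"ax":0,"ay":0,"az":0,"claw":1},{"x":0,"y":0,"z":0.008,"ax":0,"ay":0,"az":0,"claw":1},{"x":0,"y":0,"z":0.01,"ax":0,"ay":0,"az":0,"claw":1}]' && python3 chk.py 4
```

```text
time: 17.58
ee_pos: [0.589, -0.0002, 0.1674]
eef_rot: [0.829, 0.56, -0.001, -0.0]
ft_force: [0.2, -1.1, -2.2]
width: 0.017
time: 18.0
ee_pos: [0.5897, -0.0002, 0.1641]
eef_rot: [0.829, 0.56, 0.0, 0.0]
ft_force: [-0.3, 0.3, -1.4]
width: 0.0169
time: 18.42
ee_pos: [0.5896, -0.0002, 0.1609]
eef_rot: [0.829, 0.56, 0.0, -0.0]
ft_force: [0.1, 0.1, -0.9]
width: 0.0168
time: 18.83
ee_pos: [0.5896, -0.0002, 0.1579]
eef_rot: [0.829, 0.56, 0.0, -0.0]
ft_force: [-0.6, 0.3, -1.6]
width: 0.0171
time: 19.25
ee_pos: [0.5895, -0.0001, 0.1476]
eef_rot: [0.829, 0.56, -0.0, -0.0]
ft_force: [0.2, -1.0, -1.9]
width: 0.0167
```

The rod is 15 mm into the socket and running freely, with about 10 mm left.

```bash

python3 -m crank '[{"x":0,"y":0,"z":0.0016,"ax":0,"ay":0,"az":0,"claw":1},{"x":0,"y":0,"z":0.0032,"ax":0,"ay":0,"az":0,"claw":1},{"x":0,"y":0,"z":0.0048,"ax":0,"ay":0,"az":0,"claw":1},{"x":0,"y":0,"z":0.0064,"ax":0,"ay":0,"az":0,"claw":1},{"x":0,"y":0,"z":0.008,"ax":0,"ay":0,"az":0,"claw":1}]' && python3 chk.py 4 &&
python3 -m crank '[{"x":0,"y":0,"z":0.0003,"ax":0,"ay":0,"az":0,"claw":1},{"x":0,"y":0,"z":0.0006,"ax":0,"ay":0,"az":0,"claw":1},{"x":0,"y":0,"z":0.0009,"ax":0,"ay":0,"az":0,"claw":1},{"x":0,"y":0,"z":0.0012,"ax":0,"ay":0,"az":0,"claw":1},{"x":0,"y":0,"z":0.0015,"ax":0,"ay":0,"az":0,"claw":1}]' && python3 chk.py 3 &&
python3 -m crank '[{"x":0,"y":0,"z":0.0002,"ax":0,"ay":0,"az":0,"claw":1},{"x":0,"y":0,"z":0.0004,"ax":0,"ay":0,"az":0,"claw":1},{"x":0,"y":0,"z":0.0006,"ax":0,"ay":0,"az":0,"claw":1},{"x":0,"y":0,"z":0.0008,"ax":0,"ay":0,"az":0,"claw":1},{"x":0,"y":0,"z":0.001,"ax":0,"ay":0,"az":0,"claw":1}]' && python3 chk.py 3
```

```text
time: 19.67
ee_pos: [0.5896, -0.0002, 0.1398]
eef_rot: [0.829, 0.56, 0.0, -0.0]
ft_force: [-0.6, -0.5, -0.6]
width: 0.0169
time: 20.08
ee_pos: [0.5896, -0.0002, 0.1385]
eef_rot: [0.829, 0.56, 0.0, 0.0]
ft_force: [0.3, -0.3, -1.0]
width: 0.0171
time: 20.5
ee_pos: [0.5896, -0.0003, 0.1375]
eef_rot: [0.829, 0.56, 0.0, 0.0]
ft_force: [-0.2, -0.3, 0.8]
width: 0.0173
```

It's seated at the original height with a light touch. I'll let go, then rise.

```bash

for i in 1 2 3; do python3 -m crank '[{"x":0,"y":0,"z":0,"ax":0,"ay":0,"az":0,"claw":-1},{"x":0,"y":0,"z":0,"ax":0,"ay":0,"az":0,"claw":-1},{"x":0,"y":0,"z":0,"ax":0,"ay":0,"az":0,"claw":-1},{"x":0,"y":0,"z":0,"ax":0,"ay":0,"az":0,"claw":-1},{"x":0,"y":0,"z":0,"ax":0,"ay":0,"az":0,"claw":-1}]' | grep -E 'width|time'; done
python3 -m crank '[{"x":0,"y":0,"z":-0.015,"ax":0,"ay":0,"az":0,"claw":-1},{"x":0,"y":0,"z":-0.04,"ax":0,"ay":0,"az":0,"claw":-1},{"x":0,"y":0,"z":-0.07,"ax":0,"ay":0,"az":0,"claw":-1},{"x":0,"y":0,"z":-0.1,"ax":0,"ay":0,"az":0,"claw":-1},{"x":0,"y":0,"z":-0.11,"ax":0,"ay":0,"az":0,"claw":-1}]'
python3 -m crank '[{"x":0,"y":0,"z":-0.02,"ax":0,"ay":0,"az":0,"claw":-1},{"x":0,"y":0,"z":-0.03,"ax":0,"ay":0,"az":0,"claw":-1},{"x":0,"y":0,"z":-0.03,"ax":0,"ay":0,"az":0,"claw":-1},{"x":0,"y":0,"z":-0.03,"ax":0,"ay":0,"az":0,"claw":-1},{"x":0,"y":0,"z":-0.03,"ax":0,"ay":0,"az":0,"claw":-1}]'
python3 - <<'E'
from h import *
c=snap('side','s5.png'); cv2.imwrite('pics/c5.png',cv2.resize(c['color'][120:300,190:390],None,fx=3,fy=3,interpolation=2))
E
```

```text
time: 20.92
width: 0.0426
time: 21.33
width: 0.0756
time: 21.75
width: 0.0869
time: 22.17
ee_pos: [0.591, -0.0004, 0.252]
eef_rot: [0.829, 0.56, 0.003, 0.001]
ft_force: [0.3, -0.1, -0.8]
width: 0.0866
time: 22.58
ee_pos: [0.5891, -0.0001, 0.276]
eef_rot: [0.829, 0.56, -0.001, -0.0]
ft_force: [0.8, 0.2, 0.1]
width: 0.0868
```

View pics/c5.png

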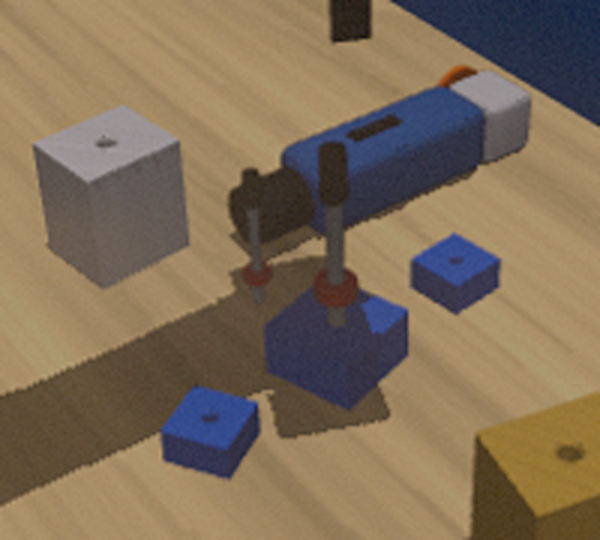

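The gauge stands upright in the stand, with the handle at (333,155). The collar, at (336,290), now sits clearly higher on the rod, the fingers are clear, and the surroundings look unmoved. I'll hand it in.

```bash
python3 -c "
from bench import close_job
print(close_job())"
```

```text
the job is handed in; nothing more can be done
None
```

The gauge is back in its blue stand with the depth marked, and I handed the job in at about 22.6 s of the 64 s allowed. No verdict was reported.

- **Measuring:** The rod bottomed out about 45.5 mm down the aluminium block's bore. I held it there for about 0.9 s with about 11 N in all, roughly 8 N of it on the bore floor. The side view showed the collar flat on the block's top.
- **Putting it back:** The gauge went into the socket without side load and reached its original height before I let go.
- **Last picture:** The gauge stands upright, with the collar clearly higher on the rod and the fingers clear. The grinder and the visible part of the brass block look unmoved. The file was outside that picture, but the arm never went near it.
- **Not measured directly:** The collar's final height (about 45 mm) comes from the insertion depth. The split of force on the bore floor is also worked out from the wrist force.

No check failed. The camera estimates of position disagreed with each other by only 2–3 mm, which the chamfers absorbed.

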